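Push the tube rack home in the reader's corner

TASK

Push the long tube rack along the bench, without gripping or lifting it, until it sits fully home in the inside corner of the rack reader: one long side flush against the reader's front face and one short end flush against the side fence. Leave the small square rack, the beaker, the jar and the brass sieve where they stand, and take the hand away when done.

Things in the scene. Friction and masses are not known exactly. Their poses are not given: they have to be found in the camera images.
- rack: long white tube rack, loose on the black bench, 0.3-0.55 kg, slides at about 1.5 to 4 N: solid-sided block 90 mm (own x) by 130 mm (own y) by 32 mm high; ten grey caps reach 45 mm over the bench. Origin: centre of its underside, z up. Starts 5-10 cm out from the reader's face and 5-12 cm from its fence, axes within 0.35 rad of the reader's.
- reader: low grey reader fixed to the bench, its x within 0.25 rad of world x. Origin: the inside corner at bench height. Front face: own plane x=0, y +30 to -270 mm, 40 high, body 110 deep on the +x side. Aluminium side fence: inner face y=0, x 0 to -120 mm, 25 high, 18 thick on the +y side. Rack home: its centre at x=-45, y=-65 mm, z=0, axes parallel.
- small_rack: a bystander: small square white tube rack, 70 by 70 mm, 45 mm high over its caps; origin at the centre of its underside
- beaker: a bystander: open glass beaker, 70 mm across, 85 mm high; origin at the centre of its underside
- bottle: a bystander: amber glass jar with a white cap, 60 mm across, 110 mm high; origin at the centre of its underside
- sieve: a bystander: small round brass sieve, 86 mm across, 45 mm high; origin at the centre of its underside
Not all that is in view belongs to the job. What is shaped like the rack but purple or red is not meant.

How it is judged:
By the outcome, as a careful person would: the job done as asked, in the order asked, and still so for the second after the job is handed in, with the robot touching nothing.
It also fails if it takes over 61 s, if anything falls off the work surface, if the arm or the gripper's body presses on something with over 40 N, if the wrist force passes 120 N, or if a joint passes its speed limit or range.

ROBOT

A 6-joint arm with a two-finger parallel gripper is mounted at the origin on the work surface. World frame = base frame: x ahead of the robot, y to its left, z up, the work surface at z = 0. Lengths are in mm, angles in rad, forces in N, time in s.
With the tool pointing down it reaches from about 275 to 750 mm from the base axis. Payload 10.2 kg.
Tool frame: the origin (TCP) lies between the finger pads; the fingertips stand 14 mm ahead of it and the grasp point (between the pads) lies 5 mm behind it; y points along the fingers, x is the direction in which the jaws open and shut, and the axes are right-handed (so a half turn about y gives the same grasp; the last joint's range is limited). The gripper opens to 88 mm and grips with 3 to 60 N. Pads are 18 mm wide; open, the fingers measure 123 mm over their backs; the gripper's body (75 mm by 187 mm) begins 45 mm behind the grasp point.
Start: joints at [0.917, 0.313, 1.498, -0, 1.331, -0.223], TCP at [219.252, 477.032, 220.62] pointing down, gripper open.
Joint ranges: [-2.94, 2.94], [-0.97, 2.17], [0.19, 2.56], [-1.23, 4.37], [0.02, 3.11], [-2.88, 2.88]. Speed limits (rad/s): [2.39, 2.39, 3.01, 3.14, 3.14, 3.14].

INTERFACE

Orientations are given as a unit quaternion [w, x, y, z].
In Python, from station import * gives the robot as it stands. Calls block until the motion is done:
- move_pose(position, orientation): joint-space move of the TCP to a pose.
- move_straight(position, ori=None, vel=150, f_stop=None): straight line of the TCP; ori=None keeps the orientation; vel is the mean speed in mm/s. With f_stop (N) it stops when the force on the tool has changed by that much, and returns True; else False.
- set_joints(angles): joint-space move.
- command_gripper(opening, effort=None): finger opening in mm; effort is the grip in N (None keeps the last); returns when the fingers have stopped.
- hold(seconds).
- ik(position, orientation): joint angles nearest the present ones, or None.
- observe(): the state.
- capture(name): name is "side" or "top" or "wrist"; returns a dict with "frame" (420x560x3 uint8, red, green, blue), "fx", "fy", "cx", "cy" (pixels), "cam_to_world" (4x4, takes a point from camera to world coordinates). Camera axes: x right, y up, looking along -z (the intrinsics and any distortion apply to the point x, -y, -z); pixel columns grow to the right and rows downward; lengths in mm; the calibration is good to about 2 mm. A picture is of the moment at which its call begins. There is no depth.
A pose or a line that the arm cannot do raises IKError and nothing moves.
- finish_job(): hands the job in, once; it reports no verdict.
The state is a dict: "time": time; "joint_positions": joint angles; "joint_velocities": joint speeds; "joint_efforts": joint torques, N m; "ee_pos": TCP position; "tool_rot": TCP orientation; "force": force on the tool from outside, world axes, zero at the start; "ft_torque": the same for the moment, N m; "width": finger opening in mm.
Only numpy, scipy, OpenCV 4.12 (cv2) and the standard library are available. Lean on these libraries where they do the work, as an engineer would, in place of code of your own. Each camera call takes 0.05 s, during which the arm holds its last target. There are 200 camera calls.

## Working session

There is one attempt and no reset: what is moved stays moved. The work goes in short steps, each a Python script; the robot and the scene stay as the last script left them, time stands still between calls to the robot, and variables do not carry over. Pictures are saved under pics/ and viewed, about 8 in all and at most 12, crops included, and the job is handed in when it is done.

```bash
mkdir -p pics; ls; python3 - <<'E'
from station import *
import cv2,numpy as np
fs=[]
for n in("top","side"):
    c=capture(n); cv2.imwrite(f"pics/{n}0.png",c["frame"][:,:,::-1]); print(n,{k:(np.round(v,3).tolist() if k!="frame" else 0) for k,v in c.items()})
print(observe())
E
```

```text
pics
top {'frame': 0, 'fx': 464.867, 'fy': 464.867, 'cx': 286.089, 'cy': 210.733, 'cam_to_world': [[0.016, 0.994, -0.112, 347.881], [-1.0, 0.016, 0.001, -2.936], [0.003, 0.112, 0.994, 1130.189], [0.0, 0.0, 0.0, 1.0]]}
side {'frame': 0, 'fx': 474.367, 'fy': 474.367, 'cx': 286.334, 'cy': 205.167, 'cam_to_world': [[0.977, 0.15, -0.152, 321.97], [-0.214, 0.674, -0.707, -786.46], [-0.003, 0.723, 0.691, 798.824], [0.0, 0.0, 0.0, 1.0]]}
{'time': 0.1, 'joint_positions': array([ 9.16635396e-01,  3.13361880e-01,  1.49833293e+00,  3.58123897e-06,
        1.33099758e+00, -2.23387000e-01]), 'joint_velocities': array([ 1.68665850e-05, -5.65754793e-04, -1.42266760e-03,  3.10011838e-03,
        3.02766923e-05,  2.30270217e-03]), 'joint_efforts': array([ 1.31626275e-03, -4.02818298e+01, -2.52645975e+01,  6.94930251e-02,
        3.41886270e-02, -1.01748180e-04]), 'ee_pos': array([219.08644265, 476.84789312, 220.14537862]), 'tool_rot': array([-0.59517875,  0.59544062,  0.38121773, -0.38194994]), 'force': array([0.89955925, 0.76494532, 0.41544135]), 'ft_torque': array([ 0.01148791,  0.0237369 , -0.00118205]), 'width': 88.11239599791838}
```

View pics/top0.png

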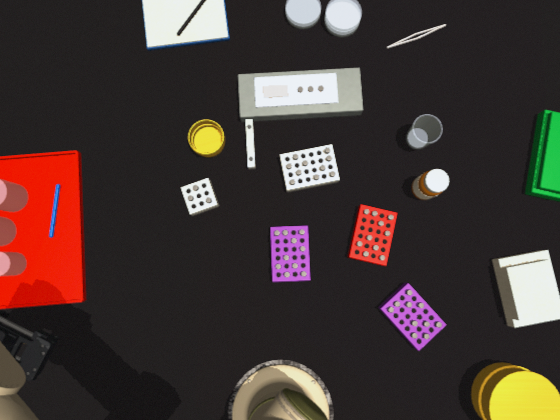

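View pics/side0.png

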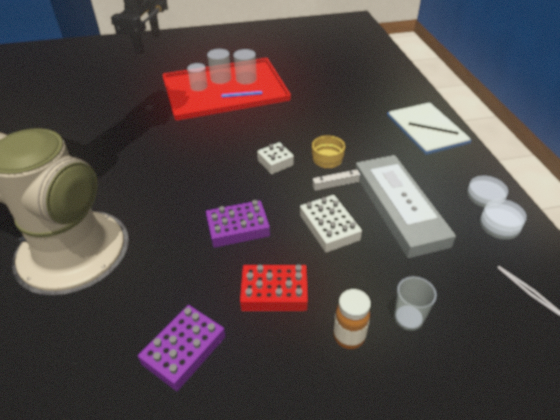

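The white long rack is at top px (310,167). It could be confused with the small white rack (200,196), purple racks (290,253) and (413,317), the red rack (374,235) and the white box (528,288). I choose (310,167) because it is white, 3x5-like and long, and sits beside the reader. The reader is at (300,92) and the fence at (250,145). Next I'll look from the wrist camera at two places.

```bash
cat > h.py <<'E'
from station import *
import cv2,numpy as np
from scipy.spatial.transform import Rotation as Rn
def ori(a):  # tool y down, tool x (jaw axis) at world angle a
    x=np.array([np.cos(a),np.sin(a),0]);y=np.array([0,0,-1.])
    q=Rn.from_matrix(np.c_[x,y,np.cross(x,y)]).as_quat(); return np.r_[q[3],q[:3]]
def best(p,a):  # choose half turn with the smaller joint-6 travel
    c=[(abs(j[5]),ori(b)) for b in(a,a+np.pi) if (j:=ik(p,ori(b))) is not None]
    return min(c,key=lambda t:t[0])[1]
def rays(c,px):
    px=np.atleast_2d(px).astype(float);M=np.array(c["cam_to_world"])
    d=np.c_[(px[:,0]-c["cx"])/c["fx"],-(px[:,1]-c["cy"])/c["fy"],-np.ones(len(px))]
    return M[:3,3],d@M[:3,:3].T
def plane(c,px,z):
    o,d=rays(c,px); return (o+d*((z-o[2])/d[:,2])[:,None])[:,:2]
def tri(c1,p1,c2,p2):
    o1,d1=rays(c1,p1);o2,d2=rays(c2,p2);out=[]
    for a,b in zip(d1,d2):
        s=np.linalg.lstsq(np.c_[a,-b],o2-o1,rcond=None)[0]
        out.append(np.r_[(o1+s[0]*a+o2+s[1]*b)/2,np.linalg.norm(o1+s[0]*a-o2-s[1]*b)])
    return np.array(out)
E
python3 - <<'E'
from h import *
import pickle
out=[]
for i,p in enumerate([(520,-60,360),(520,0,360)]):
    move_pose(p,best(p,np.pi/2)); hold(.3)
    c=capture("wrist"); out.append(c); cv2.imwrite(f"pics/w{i}.png",c["frame"][:,:,::-1])
    print(c["fx"],c["cx"],c["cy"],np.round(c["cam_to_world"],2).tolist())
out+= [capture("top"),capture("side")]
pickle.dump(out,open("c.pkl","wb")); s=observe();print(s["time"],s["joint_positions"],s["ee_pos"])
cv2.imwrite("pics/w01.png",np.hstack([cv2.resize(c["frame"],(400,300)) for c in out[:2]])[:,:,::-1])
E
```

```text
337.44692709886897 281.23951033919843 209.98862978872165 [[0.0, 0.96, 0.26, 586.6], [-1.0, 0.0, -0.0, -59.87], [-0.0, -0.26, 0.96, 523.84], [0.0, 0.0, 0.0, 1.0]]
337.44692709886897 281.23951033919843 209.98862978872165 [[-0.0, 0.96, 0.26, 586.65], [-1.0, -0.0, -0.0, -1.0], [-0.0, -0.26, 0.96, 523.76], [0.0, 0.0, 0.0, 1.0]]
3.5 [-2.26298769e-01  2.47357144e-01  1.22790256e+00 -5.63088901e-05
  1.66641043e+00  1.34513677e+00] [ 5.20016620e+02 -4.02445382e-01  3.59963065e+02]
```

View pics/w0.png

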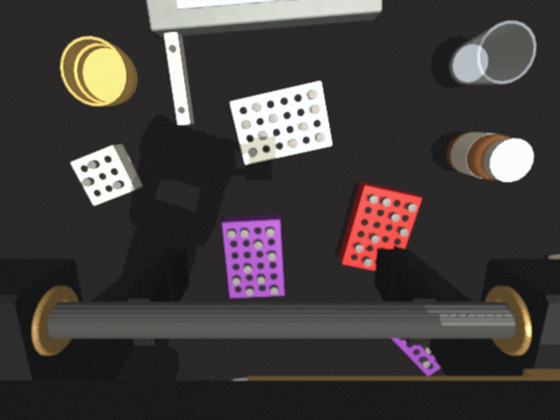

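The wrist view shows the rack at about (282,122), slightly shaded by the gripper. The fence runs (170,35)-(183,123) and the reader's front edge (150,30)-(380,12). I'll extract outlines in both wrist views and triangulate.

```bash
cat > seg.py <<'E'
from h import *
def masks(c,lo=110,smax=60,roi=None):
    hsv=cv2.cvtColor(c["frame"],cv2.COLOR_RGB2HSV)
    m=((hsv[...,2]>lo)&(hsv[...,1]<smax)).astype(np.uint8)*255
    if roi: r=np.zeros_like(m); x0,y0,x1,y1=roi; r[y0:y1,x0:x1]=m[y0:y1,x0:x1]; m=r
    m=cv2.morphologyEx(m,cv2.MORPH_OPEN,np.ones((3,3)))
    return [k for k in cv2.findContours(m,cv2.RETR_EXTERNAL,cv2.CHAIN_APPROX_NONE)[0] if cv2.contourArea(k)>150]
def quad(k):
    h=cv2.convexHull(k);e=.02*cv2.arcLength(h,True)
    while len(a:=cv2.approxPolyDP(h,e,True))>4: e*=1.2
    return a.reshape(-1,2)
E
python3 - <<'E'
from seg import *
import pickle
for i,c in enumerate(pickle.load(open("c.pkl","rb"))[:3]):
    print("cam",i)
    for k in masks(c,lo=100,roi=(0,0,560,235)):
        r=cv2.minAreaRect(k)
        print(np.round(r[0]),np.round(r[1]),round(r[2],1),cv2.contourArea(k),quad(k).tolist())
E
```

```text
cam 0
[105. 174.] [52. 57.] 66.8 2654.5 [[122, 145], [139, 185], [93, 205], [70, 162]]
[508. 160.] [44. 49.] 90.0 1710.5 [[531, 146], [518, 180], [485, 170], [495, 142]]
[465. 150.] [25. 43.] 18.9 574.0 [[483, 133], [470, 173], [458, 170], [455, 142]]
[282. 123.] [68. 95.] 77.5 6138.0 [[320, 80], [332, 145], [244, 164], [229, 102]]
[178.  78.] [95. 18.] 81.6 1521.0 [[164, 32], [181, 37], [185, 125]]
[496.  58.] [58. 89.] 56.7 3839.0 [[533, 33], [519, 78], [454, 75], [496, 24]]
[264.  15.] [ 30. 235.] 90.0 4885.0 [[381, 10], [152, 30], [146, 0]]
cam 1
[145. 175.] [53. 54.] 64.7 2574.0 [[160, 145], [179, 186], [132, 205], [111, 162]]
[544. 160.] [43. 29.] 90.0 1011.5 [[559, 138], [559, 181], [549, 181], [530, 158]]
[506. 150.] [29. 45.] 16.7 746.0 [[526, 132], [514, 174], [497, 170], [495, 142]]
[324. 122.] [68. 97.] 77.7 6190.0 [[363, 80], [373, 145], [284, 164], [271, 102]]
[219.  78.] [95. 17.] 83.7 1430.5 [[207, 32], [220, 31], [229, 125], [217, 123]]
[526.  51.] [63. 66.] 90.0 2114.0 [[559, 20], [558, 82], [497, 78], [503, 46]]
[310.  15.] [ 30. 235.] 90.0 4942.5 [[427, 9], [197, 30], [192, 0]]
cam 2
[254. 224.] [20. 29.] 90.0 469.5 [[267, 218], [265, 234], [239, 232], [248, 214]]
[196. 197.] [30. 24.] 71.6 469.0 [[203, 180], [200, 211], [190, 214], [181, 187]]
[437. 180.] [23. 24.] 90.0 439.5 [[447, 173], [444, 190], [429, 190], [429, 171]]
[417. 136.] [21. 20.] 90.0 318.5 [[412, 126], [427, 134], [421, 147], [408, 142]]
[223. 132.] [ 15. 108.] 13.6 1459.0 [[238, 80], [219, 181], [208, 184], [228, 83]]
[305. 140.] [141. 117.] 87.3 5190.0 [[359, 68], [339, 180], [256, 211], [248, 85]]
[343.  17.] [34. 36.] 90.0 1053.0 [[356, 0], [357, 27], [331, 31], [329, 1]]
[302.  13.] [26. 35.] 90.0 788.0 [[319, 0], [314, 23], [288, 19], [287, 0]]
[185.  19.] [47. 82.] 83.5 3212.0 [[223, 0], [226, 37], [147, 46], [142, 0]]
```

View pics/w1.png

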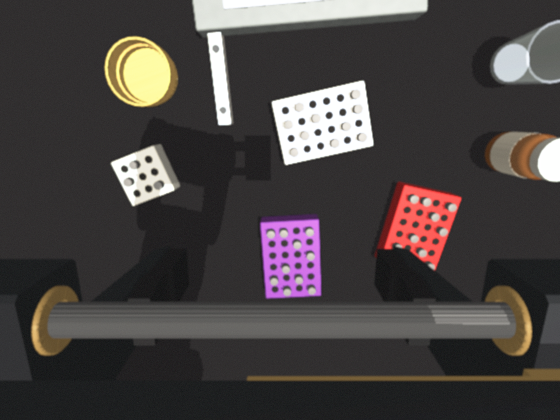

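```bash
python3 - <<'E'
from seg import *
import pickle
C=pickle.load(open("c.pkl","rb")); a,b=C[:2]
def show(n,p,q): print(n,np.round(tri(a,p,b,q),1).tolist())
A=[[320,80],[332,145],[244,164],[229,102]];B=[[363,80],[373,145],[284,164],[271,102]]
show("rack",A,B)
show("reader",[[152,30],[381,10]],[[197,30],[427,9]])
for z in(32,):
    for c,Q in((a,A),(b,B)):
        P=plane(c,Q,z); print(P.round(1).tolist(),"c",P.mean(0).round(1),[round(np.linalg.norm(P[i]-P[i-1]),1) for i in range(4)])
for z in (0,40):print(z,[plane(c,Q,z).round(1).tolist() for c,Q in((a,[[152,30],[381,10]]),(b,[[197,30],[427,9]]))])
print("fence z25",[plane(c,Q,25).round(1).tolist() for c,Q in((a,[[164,34],[178,33],[189,123],[176,124]]),(b,[[207,32],[220,31],[231,124],[217,125]]))])
for i,c in enumerate((a,b)):
    x=140+45*i; f=c["frame"][0:140,x:x+300] if 0 else c["frame"][0:130,x-0:x+100]
    cv2.imwrite(f"pics/z{i}.png",cv2.resize(f,None,fx=4,fy=4,interpolation=cv2.INTER_CUBIC)[:,:,::-1])
z=[cv2.imread(f"pics/z{i}.png") for i in(0,1)]; cv2.imwrite("pics/z.png",np.hstack(z))
# column profile of reader face
for c,x in((a,200),(b,250),(a,330)): print(c["frame"][0:40,x].mean(1).astype(int).tolist())
E
```

```text
rack [[637.0, -112.1, 32.0, 0.2], [549.4, -132.2, 31.1, 0.2], [521.5, -4.3, 26.2, 0.0], [608.5, 14.0, 28.4, 0.0]]
reader [[697.5, 109.2, 38.6, 0.2], [720.7, -186.8, 39.9, 0.7]]
[[637.1, -112.1], [549.6, -132.0], [522.3, -4.9], [608.4, 13.4]] c [579.3 -58.9] [np.float64(128.8), np.float64(89.7), np.float64(130.0), np.float64(88.0)]
[[636.9, -112.1], [549.4, -131.9], [522.3, -4.3], [608.4, 13.9]] c [579.2 -58.6] [np.float64(129.2), np.float64(89.7), np.float64(130.5), np.float64(88.0)]
0 [[[706.2, 122.6], [731.3, -197.2]], [[706.4, 117.9], [732.2, -202.1]]]
40 [[[697.1, 108.7], [720.3, -186.7]], [[697.3, 108.8], [721.1, -186.8]]]
fence z25 [[[695.7, 98.3], [696.9, 79.4], [580.0, 72.9], [578.6, 91.7]], [[698.2, 99.0], [699.4, 81.5], [578.7, 71.7], [577.4, 91.8]]]
[252, 252, 252, 252, 252, 253, 234, 168, 173, 200, 204, 203, 204, 204, 203, 205, 205, 205, 206, 205, 204, 204, 204, 204, 195, 172, 132, 87, 71, 70, 66, 66, 67, 63, 54, 42, 42, 42, 39, 40]
[254, 254, 254, 254, 254, 254, 244, 225, 226, 227, 226, 226, 227, 226, 227, 226, 226, 227, 227, 228, 228, 229, 229, 228, 215, 184, 138, 92, 77, 76, 76, 79, 80, 63, 53, 49, 46, 48, 48, 49]
[219, 218, 219, 220, 219, 221, 222, 221, 222, 221, 220, 220, 221, 213, 188, 145, 95, 73, 69, 71, 68, 69, 67, 57, 43, 41, 41, 40, 40, 39, 39, 39, 41, 39, 39, 41, 41, 39, 41, 41]
```

View pics/z.png

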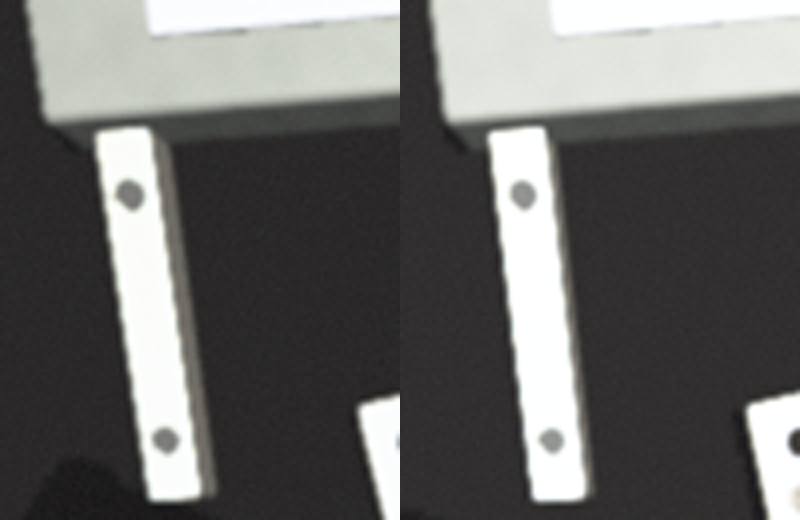

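Measured:
- **Rack:** centre about (579.4,-58.8), yaw about 0.222, top at z about 30. The edges come out at 129x89 mm, which matches the description.
- **Reader corner:** about (699.3,80), yaw about 0.078. The face top is at z about 39.

First push is along +x of the reader, using both fingers on the long side.

```bash
cat >> h.py <<'E'
TH=0.078; O=np.array([699.3,80.0])
RM=np.array([[np.cos(TH),-np.sin(TH)],[np.sin(TH),np.cos(TH)]])
def W(x,y,z): return np.r_[O+RM@[x,y],z]
def L(p): return RM.T@(np.asarray(p)[:2]-O)
E
python3 - <<'E'
from h import *
import pickle
q=best(W(-215,-129,120),TH+np.pi/2)
move_pose(W(-215,-129,120),q); command_gripper(70)
move_straight(W(-215,-129,22),vel=120)
print(observe()["force"])
r=move_straight(W(-92,-129,22),vel=45,f_stop=14)
s=observe();print(r,s["time"],L(s["ee_pos"]),s["force"],s["width"])
move_straight(W(-140,-129,22),vel=120); move_straight(W(-140,-129,130),vel=200)
move_pose((520,-30,360),best((520,-30,360),np.pi/2));hold(.2)
c=capture("wrist");pickle.dump(c,open("c2.pkl","wb"));cv2.imwrite("pics/w2.png",c["frame"][:,:,::-1]);print(observe()["time"])
E
```

```text
[ 0.20344016 -0.15718702  1.29982063]
False 8.7917 [ -92.03201639 -128.98987771] [-2.12132154 -1.03978869  0.085152  ] 70.07856217231667
11.225
```

View pics/w2.png

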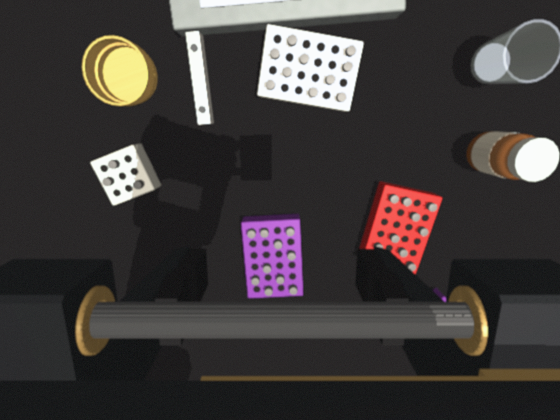

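```bash
cat >> seg.py <<'E'
def rackpose(c,roi):
    k=max(masks(c,lo=150,roi=roi),key=cv2.contourArea)
    P=np.array([L(p) for p in plane(c,quad(k),32)])
    n=len(P);e=[P[i]-P[i-1] for i in range(n)];i=int(np.argmax([np.linalg.norm(v) for v in e]));v=e[i]*np.sign(e[i][1])
    print("quad px",quad(k).tolist(),"\nlocal corners",P.round(1).tolist(),"centre",P.mean(0).round(1),"yaw",round(float(np.arctan2(-v[0],v[1])),3),"sides",np.round([np.linalg.norm(v) for v in e],1))
E
python3 - <<'E'
from seg import *
import pickle
c=pickle.load(open("c2.pkl","rb")); rackpose(c,(215,22,420,140))
E
```

```text
quad px [[268, 24], [362, 41], [349, 110], [257, 94]] 
local corners [[-1.6, -92.3], [-31.6, -214.5], [-118.0, -195.2], [-86.9, -69.5]] centre [ -59.5 -142.9] yaw -0.242 sides [ 88.3 125.9  88.5 129.5]
```

The rack overshot the alignment: yaw is -0.24 relative to the reader, with its front-left corner at the face. So the second finger evidently didn't hold it. I'll push again at the rack's lagging side and watch from the side camera before retracting.

```bash
python3 - <<'E'
from h import *
import pickle
y=-146
move_pose(W(-165,y,120),best(W(-165,y,120),TH+np.pi/2))
move_straight(W(-165,y,22),vel=120)
im=[]
for x in(-135,-115,-100):
    r=move_straight(W(x,y,22),vel=40,f_stop=12)
    s=observe();print(r,s["time"],L(s["ee_pos"]),s["ee_pos"][2],s["force"])
    c=capture("side");im.append(c["frame"][130:290,230:480])
    if r: break
w=capture("wrist")["frame"]; pickle.dump(w,open("w3.pkl","wb"))
t=np.hstack([cv2.resize(im[i],(375,240)) for i in(0,-1)])
b=np.hstack([cv2.resize(w,(375,281)),cv2.resize(capture("top")["frame"][60:240,180:420],(375,281))])
cv2.imwrite("pics/p3.png",np.vstack([t,b])[:,:,::-1])
E
```

```text
False 14.0583 [-135.16372553 -145.94358942] 21.942517411280388 [-0.01449265 -0.02861537  0.67758254]
False 14.7583 [-115.0020049  -145.94303123] 21.878862208195045 [-0.41343457 -0.25884263  0.36328348]
False 15.3333 [ -99.8644204  -145.79270243] 21.9828700262179 [-0.38731437 -0.33890729  0.07105377]
```

View pics/p3.png

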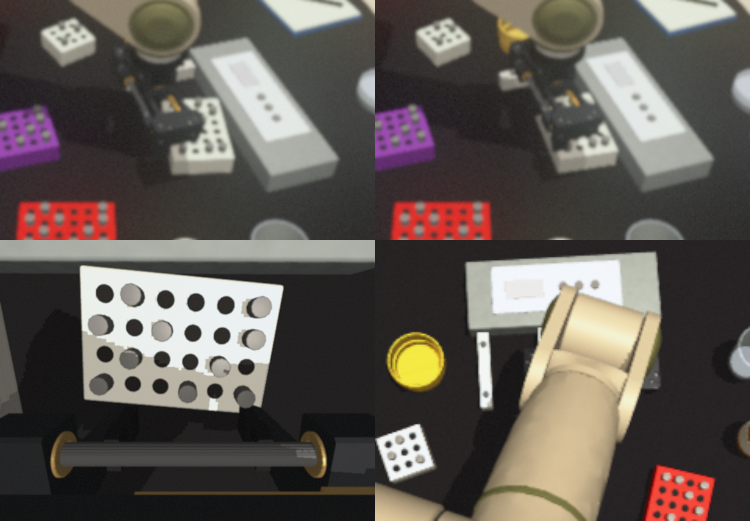

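The right finger is turning the rack back, and the wrist view shows it almost parallel to the reader face. I'll continue until it seats and measure with the wrist camera before retracting.

```bash
python3 - <<'E'
from seg import *
import pickle
y=-146
def cap(tag):
    c=capture("wrist"); pickle.dump(c,open(tag+".pkl","wb")); return c["frame"]
r=move_straight(W(-78,y,22),vel=30,f_stop=12)
s=observe();print(r,s["time"],L(s["ee_pos"]),s["force"]); a=cap("a")
move_straight(W(-140,y,22),vel=60); b=cap("b");move_straight(W(-140,y,130),vel=200); 
move_pose((520,-50,360),best((520,-50,360),np.pi/2));hold(.2); d=cap("d")
print(observe()["time"])
rackpose(pickle.load(open("d.pkl","rb")),(215,22,420,140))
cv2.imwrite("pics/p4.png",np.hstack([cv2.resize(f,(266,200)) for f in(a,b,d)])[:,:,::-1])
E
```

```text
True 15.9583 [ -89.76140764 -146.22965965] [-3.67076254 -0.81446295  2.86969001]
18.925
quad px [[335, 22], [336, 89], [243, 95], [237, 25]] 
local corners [[-7.7, -199.6], [-90.5, -198.0], [-88.2, -70.0], [-1.1, -71.6]] centre [ -46.9 -134.8] yaw -0.051 sides [128.2  82.8 128.   87.1]
```

View pics/p4.png

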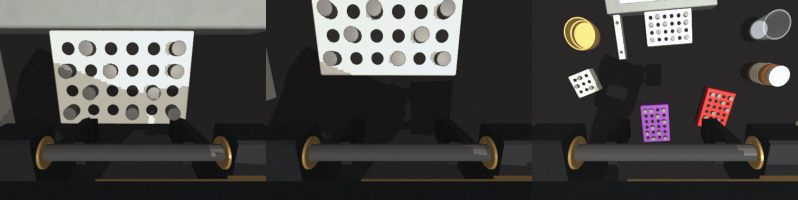

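Rack is at the face: the rear edge lies at local x of -88 to -90.5, against -90 for home. Image columns confirm it's straight. Now I'll push along the face toward the fence from the -y end.

```bash
python3 - <<'E'
from seg import *
import pickle
x=-48
p=W(x,-238,130); move_pose(p,best(p,TH)); command_gripper(40)
move_straight(W(x,-238,22),vel=150)
r=move_straight(W(x,-118,22),vel=40,f_stop=12)
s=observe();print(r,s["time"],L(s["ee_pos"]),s["force"])
move_straight(W(x,-170,22),vel=100);move_straight(W(x,-170,130),vel=200)
command_gripper(70)
p=(560,20,330);move_pose(p,best(p,np.pi/2));hold(.2)
c=capture("wrist");pickle.dump(c,open("e.pkl","wb"))
print(observe()["time"],plane(c,[[200,0]],32))
cv2.imwrite("pics/e.png",c["frame"][:,:,::-1])
E
```

```text
True 24.325 [ -48.32919765 -129.77002117] [-0.62228812 -3.36803535  1.80459272]
28.0083 [[764.82807771 118.84858699]]
```

View pics/e.png

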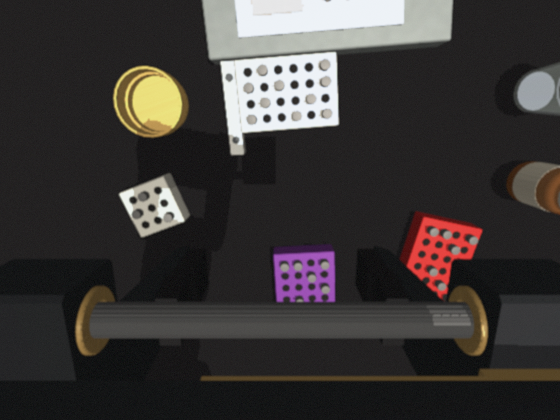

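The picture shows the rack in the corner: fence side at about (240,60)-(243,132), rear edge row about 128. I'll do one firm seating nudge in x, then y, then a final measurement.

```bash
cat > fin.py <<'E'
from seg import *
import pickle
p=W(-125,-67,110); move_pose(p,best(p,TH+np.pi/2)); move_straight(W(-125,-67,22),vel=200)
r=move_straight(W(-80,-67,22),vel=35,f_stop=15); s=observe();print("x",r,s["time"],L(s["ee_pos"]),s["force"])
move_straight(W(-125,-67,22),vel=120);move_straight(W(-125,-67,110),vel=250)
p=W(-47,-160,110); move_pose(p,best(p,TH)); command_gripper(40); move_straight(W(-47,-160,22),vel=200)
r=move_straight(W(-47,-118,22),vel=35,f_stop=15); s=observe();print("y",r,s["time"],L(s["ee_pos"]),s["force"])
move_straight(W(-47,-165,22),vel=120);move_straight(W(-47,-165,130),vel=250)
p=(560,10,330);move_pose(p,best(p,np.pi/2));hold(.2)
c=capture("wrist");pickle.dump(c,open("f.pkl","wb"))
s=observe();print(s["time"],s["force"])
cv2.imwrite("pics/f.png",cv2.resize(c["frame"][20:180,180:380],(800,640)[:2],interpolation=cv2.INTER_CUBIC)[:600,:,::-1])
k=masks(c,lo=150,roi=(245,60,400,150))
print([quad(i).tolist() for i in k])
for q in k:
    P=np.array([L(v) for v in plane(c,quad(q),32)]);print(P.round(1).tolist())
E
python3 fin.py
```

```text
x True 30.45 [-91.01593498 -66.85581668] [-4.4430215   0.29371142  4.9220331 ]
y True 34.9333 [ -47.48051491 -129.89175192] [ 0.19565782 -4.13800097  1.15693784]
37.7667 [-0.06133612  0.21441176  0.5991736 ]
[[[328, 60], [330, 124], [245, 131], [245, 60]]]
[[-11.8, -128.2], [-90.4, -127.5], [-90.6, -14.3], [-3.6, -23.6]]
```

View pics/f.png

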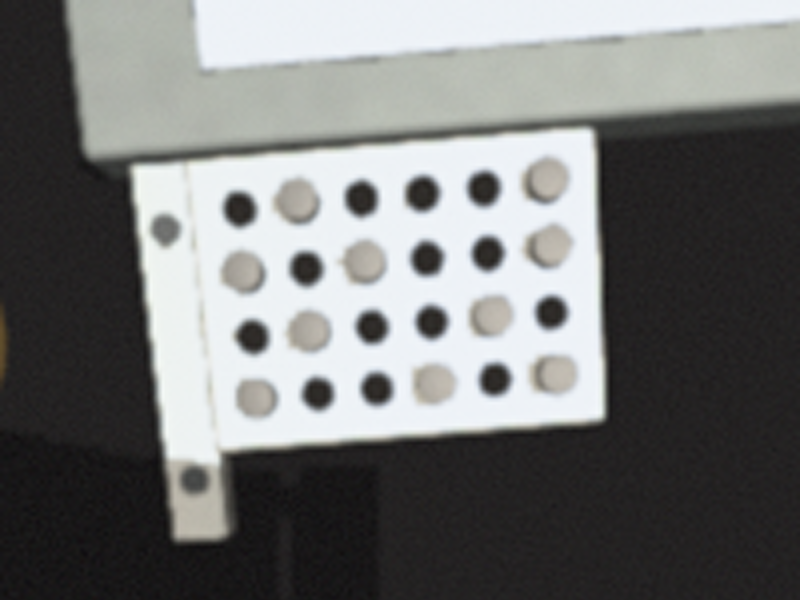

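The crop shows the rack flush along the fence (190,165)-(218,450) and along the reader face (190,160)-(595,128). The rear edge is at local x of -90.4 to -90.6, parallel to the face, and the right end is at y of about -128. The hand is clear, so I'm handing in.

```bash
python3 -c "
from h import *
import pickle
a=pickle.load(open('c.pkl','rb'))[3]['frame'];b=capture('side')['frame']
for n,(x0,y0,x1,y1) in dict(small=(250,138,300,178),sieve=(322,132,350,170),jar=(330,285,375,350),beaker=(392,275,440,330)).items(): print(n,cv2.phaseCorrelate(*[cv2.cvtColor(f[y0:y1,x0:x1],cv2.COLOR_RGB2GRAY).astype(float) for f in(a,b)])[0])
print(finish_job())"
```

```text
small (-0.061138499666487434, -0.09435682048078675)
sieve (-0.06500568281221497, -0.11273782437907087)
jar (0.4819636689814466, 0.07102269778675918)
beaker (-0.09785313747810775, 0.031008453369032907)
the job is handed in; nothing more can be done
None
```

The long white rack is pushed home in the reader's inside corner, and I handed the job in at about 38 s. I pushed it to the reader face, then along to the fence, then gave it one firm nudge in each direction. It was never gripped or lifted, and the hand was clear, about 330 mm up, at hand-in.

**Last checks**
- **Against the face:** the rack's rear edge lies 90.4–90.6 mm out from the face, where home is 90 mm, and it is parallel to the face.
- **Against the fence:** the last camera crop shows no gap at the fence. The finger stop along the fence was at -129.9 mm, where home is -130 mm. The camera put that end at about -128 mm, within the calibration's 2 mm.
- **Bystanders:** comparing the side camera before and after, the small rack, sieve and beaker shifted by about 0.1 px. The jar shifted 0.5 px, which I take as noise since nothing came near it.
- **Forces:** each seating push was set to stop at a 15 N change, far below the limits.

**What went wrong on the way:** the first push over-rotated the rack, leaving it 0.24 rad clockwise with one corner at the face. I did not find out why the second finger failed to hold it. A second push straightened it.

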